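# Draw the barcode scanner from its stand and hold it on a bottle's code

### The arm

A 6-joint arm with a two-finger parallel gripper is mounted at the origin on the work surface. World frame = base frame: x ahead of the robot, y to its left, z up, the work surface at z = 0. Lengths are in m, angles in rad, forces in N, time in s.
With the tool pointing down it reaches from about 0.3 to 1 m from the base axis. Payload 5.1 kg.
Tool frame: the origin (TCP) lies on the centre line of the jaws, within the pads' length; the fingertips stand 11 mm ahead of it and the grasp point (between the pads) lies 8 mm behind it; z points along the fingers, y is the line along which they close (so a half turn about z gives the same grasp; the last joint's range is limited). The gripper opens to 95 mm and grips with 3 to 60 N. Pads are 20 mm wide; open, the fingers measure 119 mm over their backs; the gripper's body (75 mm by 180 mm) begins 59 mm behind the grasp point.
Start: joints at [-1.307, 0.124, 1.65, -0, 1.367, -0.083], TCP at [0.221, -0.611, 0.226] pointing down, gripper open.
Joint ranges: [-2.61, 2.61], [-1.02, 2.33], [0.03, 2.71], [-1.35, 4.49], [0.32, 2.68], [-2.91, 2.91]. Speed limits (rad/s): [2.57, 2.57, 3.14, 3.14, 3.14, 3.14].

### API

Orientations are given as a rotation vector (axis times angle).
In Python, from bench import move_ptp, move_linear, move_j, grip, wait, ik, snapshot, camera_info, PlanningError, sign_off, look_for, pinpoint, get_time, get_qpos, get_qvel, get_effort, get_eef_pos, get_tool_rot, get_wrist_force, get_moment, get_grip_width, get_grasp_force gives the robot as it stands. Calls block until the motion is done:
- move_ptp(position, orientation): joint-space move of the TCP to a pose.
- move_linear(position, frame=None, speed=0.15, max_force=None): straight line of the TCP; frame=None keeps the orientation; speed is the mean speed in m/s. With max_force (N) it stops when the force on the tool has changed by that much, and returns True; else False.
- move_j(angles): joint-space move.
- grip(opening, strength=None): finger opening in m; strength is the grip in N (None keeps the last); returns when the fingers have stopped.
- wait(seconds).
- ik(position, orientation): joint angles nearest the present ones, or None.
- snapshot(name): name is "side" or "top"; returns the picture (400x640x3 uint8, red, green, blue); there is no depth.
- camera_info(name): a dict with "fx", "fy", "cx", "cy" (pixels), "R" (3x3) and "t" (3): a world point X has camera coordinates R X + t. Camera axes: x right, y down, z forward; pixel columns grow to the right and rows downward; lengths in m; the calibration is good to about 2 mm. A picture is of the moment at which its call begins. camera_info takes no time and is no camera call.
A pose or a line that the arm cannot do raises PlanningError and nothing moves.
- sign_off(): hands the job in; it is judged then, once.
Trained networks look in the newest picture that a camera, given by its name, has taken for a name from the list of things; names that differ only in an ending like _2 or _b are one class to them, and where a whole thing is asked for, a point or a joint stands for the part that bears it (a point fixed in the world has none). Each returns a list of dicts, best first, with "conf" (0 to 1); they miss things now and then, are a little off and sometimes report something else, mostly with a low value. They report only what shows in the picture. A call takes as long as a camera call.
- look_for(query, camera): "at" ([x, y, z] in m, in world coordinates, good to about 4 mm: the middle of the surface that is visible of it).
- pinpoint(query, camera): "at" ([x, y, z] in m, in world coordinates, good to about 4 mm: a listed point, or the origin of a listed thing).
Readings, each from a call of its own:
- get_time(): time.
- get_qpos(): joint angles.
- get_qvel(): joint speeds.
- get_effort(): joint torques, N m.
- get_eef_pos(): TCP position.
- get_tool_rot(): TCP orientation.
- get_wrist_force(): force on the tool from outside, world axes, zero at the start.
- get_moment(): the same for the moment, N m.
- get_grip_width(): finger opening in m.
- get_grasp_force(): force on a finger pad.
Only numpy, scipy, OpenCV 4.12 (cv2) and the standard library are available. Lean on these libraries where they do the work, as an engineer would, in place of code of your own. Each camera call takes 0.05 s, during which the arm holds its last target. There are 200 camera calls.

### The job

Check a bottle out of the stock drawer: draw the cordless barcode scanner straight up out of its desk stand, turn its nose down over the drawer and aim it at the square code on top of the label of the largest of the three bottles lying there, with the code in the middle of the scanner's view and the window about 10 cm from it. The scanner must look steeply down, nearer to straight down than to level, so that the code reads. Finish while still holding the scanner there, steady and touching nothing but your gripper, and leave the bottles and everything else on the counter where they are.

Things in the scene. Friction and masses are not known exactly. Their poses are not given: they have to be found in the camera images.
- scanner: Cordless gun-shaped barcode scanner, grey, black bezel at the nose, about 180 g, loose, standing in the stand's well at the start. Origin: centre of the butt of its handle. z runs up the handle, the nose looks along -x. Handle 34 (x) by 28 (y) mm up to z = 87 mm, centred on z; its trigger need not be pulled. Bezel 64 mm wide (y), x = -75 to -55, z = 83 to 137 mm.
- head (a point): Grip point in the middle of the scanner's head, at x = -10, y = 0, z = 112 mm in the scanner's frame, axes as the scanner's. The head is a block with flat sides 50 mm apart (y = -25 to 25 mm), x = -57 to 29 mm, z = 87 to 133 mm: grip it across y from above with some 40 N.
- window (a point): Centre of the scanner's window in the face of the nose, at x = -76, y = 0, z = 110 mm in the scanner's frame, axes as the scanner's: it looks along -x.
- stand: Black desk stand, fixed. Origin on the counter under the centre of its well; axes as the seated scanner's, whose nose is towards the robot, give or take 30 degrees. Foot 124 (x) by 92 (y) by 14 mm; the well is an upright tube, outside 48 by 41 mm, inside 37.5 by 31.5 mm, floor 20 mm and mouth 78 mm above the counter: the handle sits 58 mm deep and leans a few degrees nose-down in its play.
- drawer: White drawer cassette, fixed, 250 (x) by 324 (y) mm, walls 58 mm high. Origin: centre of its underside, z up, x away from the robot. Near part (x = -121 to 39 mm): four lanes along x, centred at y = -118.5, -39.5, 39.5, 118.5 mm, clear dividers 42 mm high, one lying thing in each, in any order. Far part: pockets with standing vials.
- bottle_large: The bottle to scan, the largest: amber glass, paper label, metal crimp and grey cap, lying on its side in a lane, neck away from the robot. Body 49 mm in diameter and 74 mm long, 108 mm long over all. Origin at the lowest point under the middle of the body; x along the bottle to the neck, z up. Loose, 220 g.
- bottle_large_code (a point): Centre of the square code (14 mm, black on white) on top of the large bottle's label, 50 mm above the bottle's origin, about 57 mm above the counter. The code faces up (z), within some 10 degrees.
- bottle_medium: Bystander: like the large bottle, 40 mm in diameter, 74 mm long over all, lying in another lane, loose. Origin at the lowest point under the middle of its body.
- bottle_small: Bystander: like the large bottle, 30 mm in diameter, 56 mm long over all, lying in another lane, loose. Origin at the lowest point under the middle of its body.
- carton: Bystander: white medicine carton 96 by 44 by 34 mm lying in a lane, loose. Origin at the centre of its underside.
- vial_a: Bystander: small amber vial, 25 mm in diameter, 48 mm high, standing in the drawer's far part, loose. Origin at the centre of its underside.
- vial_b: Bystander: as vial_a, beside it.
- vial_c: Bystander: amber vial, 30 mm in diameter, 56 mm high, standing in the drawer's far part, loose. Origin at the centre of its underside.
- cup: Bystander: white medicine cup, 42 mm across, 36 mm high, standing on the counter on the robot's side of the stand, loose. Origin at the centre of its underside.
- jar: Bystander: white tablet jar with a screw cap, 58 mm in diameter, 85 mm high, standing on the counter beyond the stand, loose. Origin at the centre of its underside. Fixed equipment up to 0.26 m high stands along the counter's back (x above 0.77 m) and sides (y above 0.45 m or below -0.55 m).

How it is judged:
By the outcome, as a careful person would: the job done as asked, in the order asked, and still so for the second after the job is handed in, while the arm keeps its last pose, push and grip.
It also fails if it takes over 32 s, if anything falls off the work surface, if the arm or the gripper's body presses on something with over 40 N, if the wrist force passes 120 N, or if a joint passes its speed limit or range.

## Working session

There is one attempt and no reset: what is moved stays moved. The work goes in short steps, each a Python script; the robot and the scene stay as the last script left them, time stands still between calls to the robot, and variables do not carry over. Pictures are saved under pics/ and viewed, at most 10 in all, crops included, and the job is handed in when it is done.

```bash
mkdir -p pics; ls; python3 - <<'E'
from bench import *
import cv2
for c in ["top","side"]:
    im=snapshot(c); cv2.imwrite(f"pics/{c}0.png",im[:,:,::-1])
    ci=camera_info(c); print(c,ci["fx"],ci["R"].round(3).tolist(),ci["t"].round(3).tolist())
    for q in ["scanner","head","window","stand","drawer","bottle_large","bottle_large_code","cup","jar","bottle_medium"]:
        r=pinpoint(q,c); print(q,[(d["at"] if isinstance(d["at"],list) else d["at"].round(4).tolist(),round(d["conf"],2)) for d in r[:3]])
print(get_tool_rot(),get_time())
E
```

```text
pics
top 454.4779541236456 [[0.025, -1.0, -0.017], [-0.998, -0.024, -0.06], [0.059, 0.018, -0.998]] [-0.006, 0.568, 1.03]
scanner [([0.594, 0.2819, 0.0184], 0.81)]
head [([0.5752, 0.2767, 0.1316], 0.68)]
window [([0.5111, 0.2714, 0.126], 0.7)]
stand [([0.5947, 0.278, 0.0061], 0.71), ([0.7627, 0.225, 0.0018], 0.45)]
drawer [([0.5221, -0.0971, 0.0021], 0.94), ([0.5981, -0.185, 0.0018], 0.72)]
bottle_large [([0.4987, 0.0208, 0.0057], 0.95), ([0.5973, -0.1859, 0.0051], 0.58), ([0.4798, -0.2169, 0.0048], 0.45)]
bottle_large_code [([0.4962, 0.0232, 0.0576], 0.64)]
cup [([0.3743, 0.1718, -0.0002], 0.61)]
jar [([0.7629, 0.2239, -0.0002], 0.57), ([0.5003, 0.0238, 0.0554], 0.23)]
bottle_medium [([0.4812, -0.0536, 0.0063], 0.67)]
side 429.52035999402466 [[-0.963, -0.271, -0.011], [-0.183, 0.68, -0.71], [0.199, -0.682, -0.704]] [0.529, 0.163, 0.94]
scanner [([0.5937, 0.2796, -0.0012], 0.63), ([0.5956, 0.279, 0.0181], 0.62), ([0.3672, 0.1764, -0.0017], 0.26)]
head [([0.5766, 0.2818, 0.1295], 0.68)]
window []
stand [([0.5933, 0.2854, -0.0008], 0.98)]
drawer [([0.5305, -0.098, 0.0002], 0.58)]
bottle_large [([0.4945, 0.0207, 0.0064], 0.75)]
bottle_large_code [([0.4986, 0.0242, 0.0569], 0.87)]
cup [([0.3675, 0.1734, -0.0031], 0.55), ([0.5974, -0.1852, -0.0002], 0.49)]
jar [([0.7594, 0.223, -0.0012], 0.82)]
bottle_medium [([0.482, -0.0526, 0.0075], 0.93), ([0.5993, -0.2343, 0.0043], 0.28)]
[3.09446571e+00 5.42050444e-01 1.93479805e-05] 1.1
```

View pics/top0.png

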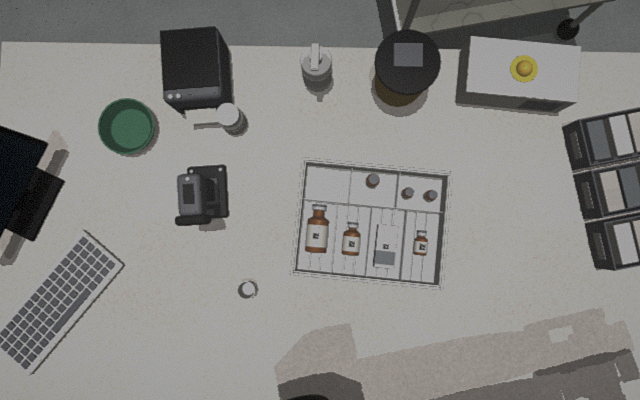

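View pics/side0.png

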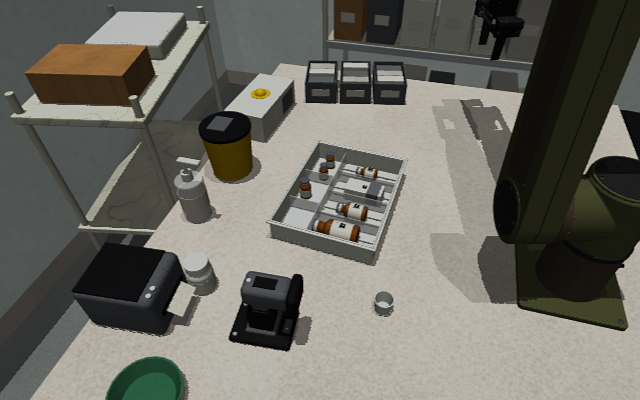

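The top view shows the scanner at (200,195) with its nose towards the robot. The large bottle is in the leftmost lane with its code at about (316,237), the cup is at (248,289) and the jar at (230,118). The side view agrees with this. Next I need the yaw, and I'll check which target poses are reachable.

```bash
cat > h.py <<'E'
from bench import *
import numpy as np, cv2
from scipy.spatial.transform import Rotation as Rn
def proj(c,X):
    ci=camera_info(c); p=np.atleast_2d(X)@ci["R"].T+ci["t"]
    return np.c_[ci["fx"]*p[:,0]/p[:,2]+ci["cx"], ci["fy"]*p[:,1]/p[:,2]+ci["cy"]]
def Rs(yaw,pitch):  # scanner frame; pitch: nose down angle (deg)
    return Rn.from_euler('zy',[yaw,-pitch],degrees=True)   # -y turn: x axis goes up, nose down
FLIP=[Rn.from_euler('x',180,degrees=True), Rn.from_euler('x',180,degrees=True)*Rn.from_euler('z',180,degrees=True)]
HEAD=np.array([-.010,0,.112]); WIN=np.array([-.076,0,.110])
CODE=np.array([.4974,.0237,.057])
def goal(yaw,pitch,dist=.10,flip=0,lean=0,code=CODE):
    """TCP pose for the scanner looking at the code; lean = pitch of scanner in the gripper"""
    R=Rs(yaw,pitch); org=code+dist*R.apply([1,0,0])-R.apply(WIN)
    T=Rs(yaw,pitch-lean)*FLIP[flip]
    return org+R.apply(HEAD)+T.apply([0,0,.008]), T
E
python3 - <<'E'
from h import *
im=snapshot("top"); O=np.array([.594,.280,0])
S=5; u0,v0=165,150
big=cv2.resize(im[v0:v0+90,u0:u0+75],None,fx=S,fy=S,interpolation=cv2.INTER_CUBIC)[:,:,::-1].copy()
outs=[]
for yaw in (0,5):
    b=big.copy(); R=Rs(yaw,0)
    for pts,col in (([[-62,-46,14],[62,-46,14],[62,46,14],[-62,46,14]],(0,255,0)),([[-57,-25,153],[29,-25,153],[29,25,153],[-57,25,153]],(0,0,255))):
        p=(proj("top",O+R.apply(np.array(pts)/1e3))-[u0,v0]+.5)*S
        cv2.polylines(b,[p.astype(int)],True,col,1)
    outs.append(b)
cv2.imwrite("pics/yaw.png",np.hstack(outs))
for f in (0,1):
    p=np.array([.5755,.279,.124]); print("grasp",f,ik(p,(Rs(3,0)*FLIP[f]).as_rotvec()))
    for yaw in (-60,-30,0,30,60):
        for pitch in (65,80,90):
            P,T=goal(yaw,pitch,flip=f); q=ik(P,T.as_rotvec()); print(f,yaw,pitch,P.round(3),None if q is None else np.round(q,2))
E
```

```text
grasp 0 [0.36750486 0.18193023 1.76197945 0.         1.19768297 1.88594131]
0 -60 65 [ 0.538 -0.12   0.13 ] [-0.58 -0.38  2.58  1.78  0.53  0.54]
0 -60 80 [ 0.518 -0.12   0.138] [-0.66 -0.3   2.67  2.19  0.84  0.09]
0 -60 90 [ 0.503 -0.12   0.14 ] [-0.71 -0.14  2.68  2.34  1.13 -0.11]
0 -30 65 [ 0.564 -0.059  0.185] [-0.36 -0.5   2.54  1.6   0.33  0.33]
0 -30 80 [ 0.528 -0.059  0.198] [-0.44 -0.58  2.7   2.21  0.55 -0.28]
0 -30 90 [ 0.503 -0.059  0.201] None
0 0 65 [0.573 0.024 0.205] None
0 0 80 [0.532 0.024 0.219] None
0 0 90 [0.503 0.024 0.223] None
0 30 65 [0.564 0.107 0.185] None
0 30 80 [0.528 0.107 0.198] [ 0.2  -0.51  2.66  3.62  0.45 -2.5 ]
0 30 90 [0.503 0.107 0.201] None
0 60 65 [0.538 0.167 0.13 ] [ 0.37 -0.31  2.53  4.22  0.38  2.78]
0 60 80 [0.518 0.167 0.138] None
0 60 90 [0.503 0.167 0.14 ] [ 0.45 -0.07  2.62  3.67  1.05 -2.9 ]
grasp 1 [ 3.67504859e-01  1.81930230e-01  1.76197945e+00 -4.44089210e-16
  1.19768297e+00 -1.25565135e+00]
1 -60 65 [ 0.538 -0.12   0.13 ] [-0.58 -0.38  2.58  1.78  0.53 -2.6 ]
1 -60 80 [ 0.518 -0.12   0.138] None
1 -60 90 [ 0.503 -0.12   0.14 ] None
1 -30 65 [ 0.564 -0.059  0.185] [-0.36 -0.5   2.54  1.6   0.33 -2.81]
1 -30 80 [ 0.528 -0.059  0.198] [-0.44 -0.58  2.7   2.21  0.55  2.86]
1 -30 90 [ 0.503 -0.059  0.201] None
1 0 65 [0.573 0.024 0.205] None
1 0 80 [0.532 0.024 0.219] None
1 0 90 [0.503 0.024 0.223] None
1 30 65 [0.564 0.107 0.185] None
1 30 80 [0.528 0.107 0.198] [ 0.2  -0.51  2.66  3.62  0.45  0.64]
1 30 90 [0.503 0.107 0.201] None
1 60 65 [0.538 0.167 0.13 ] [ 0.37 -0.31  2.53  4.22  0.38 -0.36]
1 60 80 [0.518 0.167 0.138] [ 0.42 -0.22  2.61  3.78  0.74  0.1 ]
1 60 90 [0.503 0.167 0.14 ] [ 0.45 -0.07  2.62  3.67  1.05  0.24]
```

View pics/yaw.png

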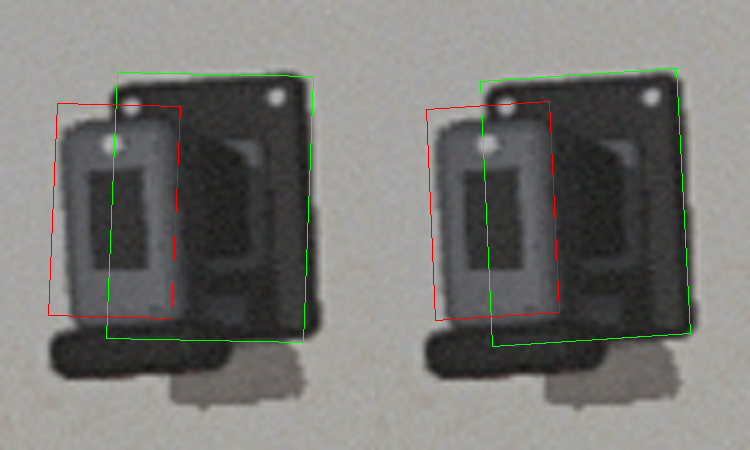

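The overlay puts the stand foot at about (0.594, 0.279) with yaw near 5°, and the head about 4 mm towards the robot, which is the lean. My Euler order was wrong: it has to be intrinsic. I'll fix that and search again.

```bash
sed -i "s/from_euler('zy'/from_euler('ZY'/" h.py; python3 - <<'E'
from h import *
g=np.array([.578,.2787,.124])
for f in (0,1):
    print(f,"grasp",np.round(ik(g,(Rs(5.5,0)*FLIP[f]).as_rotvec()),2))
    for pitch in (60,70,80):
        for yaw in range(-180,180,20):
            P,T=goal(yaw,pitch,flip=f); q=ik(P,T.as_rotvec())
            if q is not None: print(f,yaw,pitch,P.round(3),np.round(q,2))
E
```

```text
0 grasp [0.37 0.19 1.76 0.   1.2  1.84]
0 -180 60 [0.409 0.024 0.198] [-0.05  0.28  1.77 -0.05  2.14 -1.62]
0 -160 60 [ 0.415 -0.006  0.198] [ 0.04  0.27  1.78 -0.31  2.09 -1.89]
0 -140 60 [ 0.43  -0.033  0.198] [ 0.11  0.23  1.83 -0.55  1.99 -2.13]
0 -120 60 [ 0.453 -0.053  0.198] [ 0.18  0.17  1.9  -0.75  1.83 -2.34]
0 -100 60 [ 0.482 -0.063  0.198] [ 0.23  0.08  2.   -0.92  1.62 -2.51]
0 -80 60 [ 0.513 -0.063  0.198] [ 0.25 -0.03  2.11 -1.07  1.38 -2.66]
0 -60 60 [ 0.541 -0.053  0.198] [ 0.24 -0.16  2.23 -1.2   1.1  -2.81]
0 20 60 [0.58  0.054 0.198] [-0.24 -0.43  2.44  1.26  0.53  0.03]
0 40 60 [0.565 0.08  0.198] [-0.34 -0.33  2.37  1.25  0.9  -0.21]
0 60 60 [0.541 0.1   0.198] [-0.38 -0.2   2.26  1.15  1.22 -0.38]
0 80 60 [0.513 0.111 0.198] [-0.38 -0.07  2.15  1.02  1.48 -0.54]
0 100 60 [0.482 0.111 0.198] [-0.34  0.05  2.03  0.86  1.7  -0.7 ]
0 120 60 [0.453 0.1   0.198] [-0.28  0.15  1.93  0.68  1.88 -0.88]
0 140 60 [0.43  0.08  0.198] [-0.21  0.22  1.84  0.47  2.02 -1.09]
0 160 60 [0.415 0.054 0.198] [-0.13  0.26  1.79  0.22  2.11 -1.34]
0 -180 70 [0.435 0.024 0.211] [-0.04
[... 4273 characters left out ...]
  0.27  1.92 -1.1   1.89  0.74]
1 -80 80 [ 0.503 -0.011  0.219] [ 0.42  0.13  2.09 -1.28  1.66  0.68]
1 -20 80 [0.53  0.012 0.219] [ 0.19 -0.51  2.62  4.2   0.62  0.71]
1 20 80 [0.53  0.036 0.219] [-0.41 -0.57  2.65  1.85  0.78  2.59]
1 40 80 [0.524 0.046 0.219] [-0.56 -0.33  2.5   1.6   1.21  2.56]
1 60 80 [0.515 0.054 0.219] [-0.59 -0.1   2.32  1.39  1.52  2.49]
1 80 80 [0.503 0.058 0.219] [-0.55  0.09  2.14  1.2   1.75  2.42]
1 100 80 [0.491 0.058 0.219] [-0.47  0.24  1.96  1.01  1.96  2.34]
1 120 80 [0.48  0.054 0.219] [-0.38  0.36  1.81  0.82  2.14  2.23]
1 140 80 [0.471 0.046 0.219] [-0.27  0.45  1.68  0.58  2.3   2.06]
1 160 80 [0.465 0.036 0.219] [-0.16  0.51  1.6   0.29  2.41  1.82]
```

```bash
python3 - <<'E'
from h import *
T=(Rs(5.5,0)*FLIP[0]).as_rotvec()
g=np.array([.578,.2787,.124])
move_ptp(g+[0,0,.13],T)
print("hit",move_linear(g,speed=.12,max_force=8),get_time())
f0=np.array(get_wrist_force())
grip(.03,5); print(get_grip_width(),get_grasp_force(),np.round(get_wrist_force()-f0,2),np.round(get_moment(),2),get_eef_pos(),get_time())
im=np.vstack([snapshot("top")[100:300,100:420],snapshot("side")[200:400,150:470]])
cv2.imwrite("pics/grip.png",cv2.resize(im,None,fx=1.5,fy=1.5)[:,:,::-1])
E
```

```text
hit False 5.7333
0.04991631657589009 4.991854727268219 [-0.04 -1.54 -0.06] [ 0.02  0.04 -0.01] [0.57799681 0.27869777 0.12397982] 6.5167
```

View pics/grip.png

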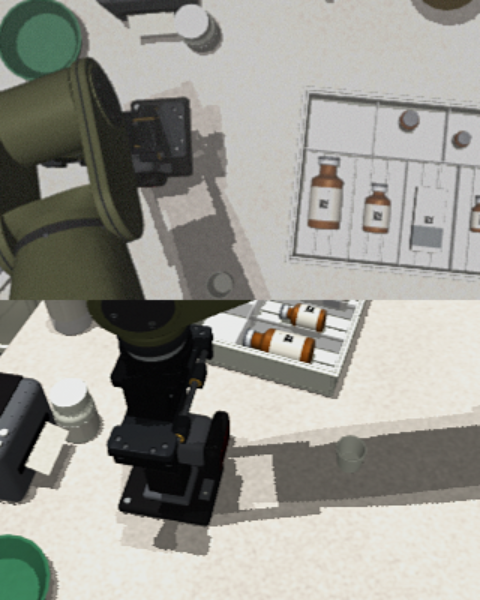

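The fingers are closed across the head with a 49.9 mm opening and a side force of only 1.5 N, and the bottles are undisturbed. I'll tighten the grip and lift.

```bash
python3 - <<'E'
from h import *
grip(.03,42); p=np.array(get_eef_pos()); f0=np.array(get_wrist_force())
print(np.round(f0,1))
move_linear(p+[0,0,.03],speed=.06); print(np.round(get_wrist_force()-f0,1))
move_linear(p+[0,0,.20],speed=.12); print(np.round(get_wrist_force()-f0,1),np.round(get_moment(),2),get_grip_width(),get_time())
for c in ("top","side"):
    im=snapshot(c)
    if c=="side": cv2.imwrite("pics/lift.png",cv2.resize(im[60:360,100:420],None,fx=2,fy=2)[:600,:,::-1])
    for q in ("head","window","scanner"): print(c,q,[(np.round(d["at"],4),round(d["conf"],2)) for d in pinpoint(q,c)[:2]])
print(get_eef_pos())
q=None
for yaw in (70,80,90,100):
  for dz in (0,.12):
    P,T=goal(yaw,72,lean=3.4); print(yaw,dz,np.round(ik(P+[0,0,dz],T.as_rotvec()),2))
E
```

```text
[-0.1  0.1 -0.2]
[ 0.  -0.2 -1.8]
[-0.   0.4 -1.3] [ 0.03 -0.01  0.01] 0.0496107390869255 9.05
top head [(array([0.5789, 0.2798, 0.3306]), 0.64)]
top window [(array([0.515 , 0.2723, 0.324 ]), 0.66), (array([ 0.5239, -0.0982,  0.0013]), 0.17)]
top scanner []
side head [(array([0.5769, 0.2782, 0.3277]), 0.76)]
side window [(array([0.5148, 0.2728, 0.3292]), 0.81), (array([ 0.3672,  0.1748, -0.0032]), 0.53)]
side scanner [(array([0.5928, 0.2846, 0.2165]), 0.95)]
[0.57797921 0.27866766 0.32387367]
70 0 [-0.49 -0.09  2.22  1.18  1.49 -0.57]
70 0.12 [-0.49 -0.26  2.14  1.17  1.59 -0.34]
80 0 [-0.48 -0.01  2.14  1.1   1.61 -0.63]
80 0.12 [-0.48 -0.17  2.06  1.12  1.72 -0.41]
90 0 [-0.45  0.06  2.06  1.01  1.72 -0.69]
90 0.12 [-0.45 -0.09  1.99  1.05  1.84 -0.49]
100 0 [-0.42  0.13  1.99  0.92  1.83 -0.75]
100 0.12 [-0.42 -0.01  1.92  0.98  1.95 -0.56]
```

View pics/lift.png

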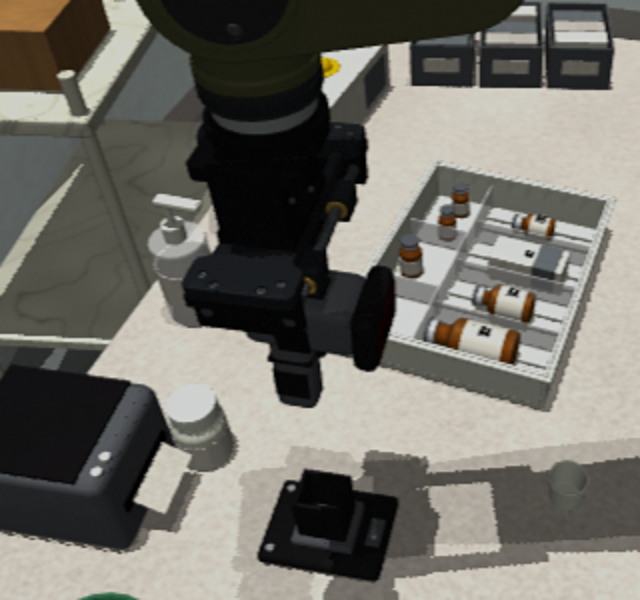

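The scanner is out of the stand and hangs cleanly below the gripper at about (300,330). The head, window and butt measurements all match the lean model. Now I'll turn the nose down high over the drawer and descend.

```bash
python3 - <<'E'
from h import *
C=[]
for c in ("top","side"):
    snapshot(c); r=[d for d in pinpoint("bottle_large_code",c) if np.linalg.norm(d["at"]-CODE)<.015]
    C+=[d["at"] for d in r[:1]]
print(np.round(C,4))
code=np.mean([CODE,CODE]+C,0); code[2]=.057; np.save("code.npy",code); print(code)
P,T=goal(90,72,lean=3.4,code=code)
move_ptp(P+[0,0,.13],T.as_rotvec()); print(get_time())
f=move_linear(P,speed=.12,max_force=10); print(f,get_time(),get_eef_pos(),P)
wait(.3)
exp=Rs(90,72); org=code+.1*exp.apply([1,0,0])-exp.apply(WIN)
print("expected head",org+exp.apply(HEAD),"win",org+exp.apply(WIN),"org",org)
ims=[]
for c in ("top","side"):
    im=snapshot(c); ims.append(im[130:330,200:520] if c=="top" else im[100:300,200:520])
    for q in ("head","window","scanner","bottle_large_code"): print(c,q,[(np.round(d["at"],4),round(d["conf"],2)) for d in pinpoint(q,c)[:2]])
cv2.imwrite("pics/goal.png",cv2.resize(np.vstack(ims),None,fx=1.5,fy=1.5)[:,:,::-1])
print(get_grip_width(),get_grasp_force())
E
```

```text
[[0.4981 0.026  0.0552]
 [0.4961 0.0191 0.0581]]
[0.49725  0.023125 0.057   ]
11.6417
False 12.875 [0.49774482 0.07976959 0.21342614] [0.49725    0.07996815 0.2125744 ]
expected head [0.49725    0.07251971 0.21549342] win [0.49725    0.0540267  0.15210565] org [0.49725    0.18212821 0.19039408]
top head [(array([0.4967, 0.0702, 0.217 ]), 0.79)]
top window [(array([0.4956, 0.0536, 0.1555]), 0.75)]
top scanner [(array([0.4994, 0.1821, 0.188 ]), 0.78), (array([0.4968, 0.0177, 0.0059]), 0.58)]
top bottle_large_code [(array([0.4975, 0.024 , 0.0565]), 0.8), (array([ 0.3693,  0.1748, -0.0026]), 0.49)]
side head []
side window [(array([0.4972, 0.0511, 0.1526]), 0.79), (array([0.495 , 0.0743, 0.2135]), 0.73)]
side scanner [(array([0.5002, 0.1812, 0.1877]), 0.68)]
side bottle_large_code [(array([0.4995, 0.0221, 0.0556]), 0.7), (array([0.761 , 0.224 , 0.0016]), 0.67)]
0.04990255340808956 41.973416805267334
```

View pics/goal.png

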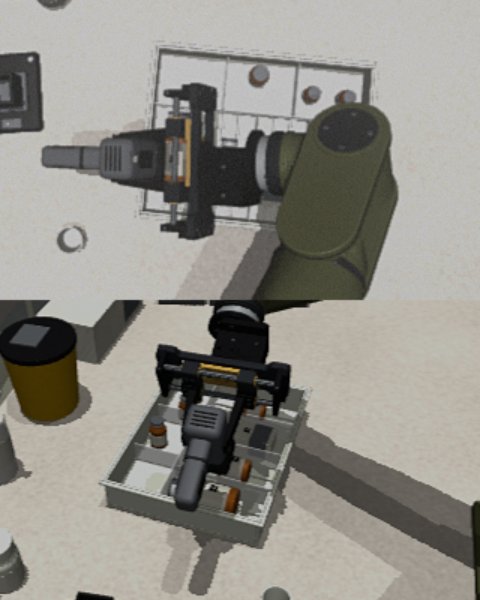

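The picture shows the scanner nose-down over the left lane, at top-view crop position (130,160). The vials, cup and bottles have not moved. The networks place the window within 3 mm and the code within 2 mm of where I expect them, so I'll hand in.

```bash
python3 -c "
from bench import *
wait(.5); print(max(abs(get_qvel())),get_wrist_force(),get_time()); print(sign_off())"
```

```text
0.0014634090825476687 [ 0.7189931  -0.24135543 -2.1741331 ] 14.175
the job is handed in; nothing more can be done
None
```

The job is handed in: the scanner is held steady, nose down about 72° below level, with its window about 10 cm from the large bottle's code. I aimed it from camera measurements that agree within 2–4 mm, saw no disturbed items in the last pictures, and have no verdict back on the read.

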